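Find the loaded parts canister, lock it in the hold-down and draw its bung

ROBOT

A 6-joint arm with a two-finger parallel gripper is mounted at the origin on a cart in front of the work surface, level with it; the furniture and walls round the work are solid. World frame = base frame: x ahead of the robot, y to its left, z up, the work surface at z = 0. Lengths are in m, angles in degrees, forces in N, time in s.
With the tool pointing down it reaches from about 0.3 to 0.75 m from the base axis. Payload 8.5 kg.
Tool frame: the origin (TCP) lies on the centre line of the jaws, within the pads' length; the fingertips stand 11 mm ahead of it and the grasp point (between the pads) lies 8 mm behind it; z points along the fingers, y is the line along which they close (so a half turn about z gives the same grasp; the last joint's range is limited). The gripper opens to 85 mm and grips with 20 to 120 N. Pads are 22 mm wide; open, the fingers measure 114 mm over their backs; the gripper's body (76 mm by 85 mm) begins 54 mm behind the grasp point. The pads swing forward as they close: fully open they stand 13 mm farther back than shut.
Start: joints at [60.143, 21.807, 74.336, -0, 83.858, -12.336], TCP at [0.166, 0.524, 0.242] pointing down, gripper open.
Joint ranges: [-178.18, 178.18], [-50.72, 133.34], [12.68, 142.11], [-81.47, 261.47], [9.98, 163.14], [-165.26, 165.26]. Speed limits (degrees/s): [136.94, 136.94, 180, 180, 180, 180].

INTERFACE

Orientations are given as a 3x3 rotation matrix whose columns are the frame's x, y, z axes.
In Python, from rig import env, get_image gives the robot as it stands (env), with the cameras as plain functions.
- The arm moves only by the tool nudge_tcp, called by a JSON object that holds its "name" and its "arguments", one argument or row to a line. Schema: {"type":"object","properties":{"steps":{"type":"array","items":{"type":"array","items":{"type":"array","items":{"type":"number"},"minItems":5,"maxItems":5},"minItems":1,"maxItems":10},"minItems":1,"maxItems":1},"squeeze":{"type":"number"},"only":{"type":"string"},"quiet":{"type":"boolean"},"lines":{"type":"string"}},"required":["steps"],"additionalProperties":false}. steps is a list that holds a single list of rows (three levels of brackets), with 1 to 10 rows, each of 5 numbers: dx, dy, dz in shares of the most that a row can go, 1 being 50 mm, then a turn about the tool's z in fractions of the full range, 1 being 360 degrees, then the finger opening in m; each row shifts and turns the commanded pose from where the row before left it, along the tool's axes as they then stand; what a row does not reach is not made up. A row lasts 1/10 s, in which the tool goes at most 0.05 m and 8.59 degrees, less where a joint would pass 70% of its speed; a pose out of reach is approached as far as the arm can. The fingers move at their own pace and stop on an object; squeeze is the grip in N (left out, the last holds). Time passes only in rows, so rows that do not move let the fingers close. The tool returns the time, the measured TCP pose, the force, the opening and the grip force at its end. only (a regular expression) keeps the lines of the reply that match it, lines (a string "A,B") keeps lines A to B, and quiet returns only ok. A shift or turn number past 1, either way, is cut back to 1. Input that does not fit is refused with a message, and nothing moves.
- env.observe(): the state, without advancing time (a new reading comes with each control period).
- get_image(name): name is "scene" or "top" or "wrist"; returns a dict with "pixels" (384x512x3 uint8, red, green, blue), "K" (3x3 intrinsics, pixels), "extrinsics" (4x4, takes a point from world to camera coordinates). Camera axes: x right, y down, z forward; pixel columns grow to the right and rows downward; lengths in m; the calibration is good to about 2 mm. A picture is of the moment at which its call begins. There is no depth.
- env.close_job(): hands the job in; it is judged then, once.
The state is a dict: "time_s": time; "q": joint angles; "qvel": joint speeds; "joint_efforts": joint torques, N m; "position": TCP position; "tool_rot": TCP orientation; "ft_force": force on the tool from outside, world axes, zero at the start; "wrist_torque": the same for the moment, N m; "grip_width": finger opening in m; "gripper_force": force on a finger pad.
Only numpy, scipy, OpenCV 4.12 (cv2) and the standard library are available. Lean on these libraries where they do the work, as an engineer would, in place of code of your own. Each camera call takes 0.05 s, during which the arm holds its last target. There are 200 camera calls.

TASK

The three closed canisters in the blue tray look alike, but only one still holds the steel pins for the generator repair; you can tell it only by its weight. Stand the heavy one upright in the steel hold-down block, slid under the lips right up to the stop, then draw its tight red bung and leave the bung in the tray. The two light canisters must stay closed and end upright in the tray; do not tip any canister or disturb the spark plug and the piston.

Things in the scene. Friction and masses are not known exactly. Their poses are not given: they have to be found in the camera images.
- canister_1: one of three identical-looking closed aluminium canisters, upright: body 50 mm diameter, 68 mm tall, foot flange 68 mm diameter x 4 mm; origin: centre of underside, z up. Hold the body 30 to 65 mm up. Two are empty (about 0.19 kg with bung), one holds steel pins (about 0.68 kg); which one varies, unseen from outside
- canister_2: one of three identical-looking closed aluminium canisters, upright: body 50 mm diameter, 68 mm tall, foot flange 68 mm diameter x 4 mm; origin: centre of underside, z up. Hold the body 30 to 65 mm up. Two are empty (about 0.19 kg with bung), one holds steel pins (about 0.68 kg); which one varies, unseen from outside
- canister_3: one of three identical-looking closed aluminium canisters, upright: body 50 mm diameter, 68 mm tall, foot flange 68 mm diameter x 4 mm; origin: centre of underside, z up. Hold the body 30 to 65 mm up. Two are empty (about 0.19 kg with bung), one holds steel pins (about 0.68 kg); which one varies, unseen from outside
- bung_1: red rubber bung of canister_1: ribbed grip 22 mm diameter, from 4 to 22 mm above origin; collar 36 mm diameter, 4 mm thick, resting on the canister top; shank 24 mm diameter, 20 mm long, in the mouth. Origin: collar underside centre (68 mm above canister underside), z up. 0.02 kg. Tight: a straight pull takes about 10 N, a little less if rocked a few degrees; free after 12 mm
- bung_2: red rubber bung of canister_2: ribbed grip 22 mm diameter, from 4 to 22 mm above origin; collar 36 mm diameter, 4 mm thick, resting on the canister top; shank 24 mm diameter, 20 mm long, in the mouth. Origin: collar underside centre (68 mm above canister underside), z up. 0.02 kg. Tight: a straight pull takes about 10 N, a little less if rocked a few degrees; free after 12 mm
- bung_3: red rubber bung of canister_3: ribbed grip 22 mm diameter, from 4 to 22 mm above origin; collar 36 mm diameter, 4 mm thick, resting on the canister top; shank 24 mm diameter, 20 mm long, in the mouth. Origin: collar underside centre (68 mm above canister underside), z up. 0.02 kg. Tight: a straight pull takes about 10 N, a little less if rocked a few degrees; free after 12 mm
- tray: shallow open blue steel tray fixed to the bench, 112 x 312 mm outside, 14 mm high, wall and floor 3 mm thick; origin at the centre of its underside, its long side along its y; the three canisters stand in a row along its y, about 100 mm apart
- block: fixed steel hold-down block, plate 172 mm (its x, -100 to +72) x 110 mm x 6 mm. From x = 0 two dark lips overhang the sides: slot 9 mm high under them, 73 mm wide below, 58 mm between lips; flared guides from x = -30. Far end closed by a stop bar, near face x = +62. All tops 21 mm above bench. Origin: bench level, middle line; x points from open end to stop
- block_home (a point): on the plate's top (6 mm above the bench), middle line: where the canister's underside centre is when its flange touches the stop; 28 mm ahead of the block's origin; same axes as the block
- block_landing (a point): on the plate's top (6 mm above the bench), middle line, 64 mm behind the block's origin: bare area where the canister can be set down before sliding it 92 mm along the block's +x, its flange under the lips, to block_home
- generator_foot (a point): foot of the generator's frame at bench level; the leg and the generator rise 0.45 m above and beyond it, between tray and block. Going from one to the other, pass on the robot's side of it (for instance over x = 0.36, y = 0.07)
- spark_plug: bystander: spark plug lying on the bench, 73 mm long, 20 mm across; origin at the centre of its underside
- piston: bystander: small engine piston standing upright, 44 mm diameter, 43 mm high; origin at the centre of its underside

How it is judged:
By the outcome, as a careful person would: the job done as asked, in the order asked, and still so for the second after the job is handed in, with the robot touching nothing.
It also fails if it takes over 72 s, if anything falls off the work surface, if the arm or the gripper's body presses on something with over 40 N, if the wrist force passes 120 N, or if a joint passes its speed limit or range.

## Working session

There is one attempt and no reset: what is moved stays moved. The work goes in short steps, Python scripts to look and compute and a tool call to move; the robot and the scene stay as the last step left them, time stands still between calls to the robot, and variables do not carry over. Pictures are saved under pics/ and viewed, at most 10 in all, crops included, and the job is handed in when it is done.

```bash
ls; mkdir -p pics
```

Run:
```python
from rig import env, get_image
import cv2,numpy as np,pickle
d={}
for n in("scene","top"):
    im=get_image(n);d[n]=im;cv2.imwrite(f"pics/{n}0.png",im["pixels"][:,:,::-1])
    print(n,im["K"].tolist(),np.round(im["extrinsics"],4).tolist())
pickle.dump(d,open("d0.pkl","wb"))
o=env.observe();print(o["tool_rot"],o["position"],o["time_s"],o["grip_width"])
```

```text
pics
rig.py
scene [[413.07973101700924, 0.0, 252.41543211346863], [0.0, 413.07973101700924, 201.89644269299322], [0.0, 0.0, 1.0]] [[-0.872, -0.4895, -0.0001, 0.4922], [-0.2909, 0.5182, -0.8042, 0.1319], [0.3938, -0.7013, -0.5943, 0.8421], [0.0, 0.0, 0.0, 1.0]]
top [[354.88878246455016, 0.0, 256.3736032028482], [0.0, 354.88878246455016, 193.01591229104145], [0.0, 0.0, 1.0]] [[-0.1312, -0.9914, -0.0044, 0.1779], [-0.9691, 0.1292, -0.2102, 0.4898], [0.209, -0.0233, -0.9776, 0.9928], [0.0, 0.0, 0.0, 1.0]]
[[-9.53597379e-01  3.01084052e-01 -6.57991691e-04]
 [ 3.01084644e-01  9.53596710e-01 -1.16295460e-03]
 [ 2.77311629e-04 -1.30710165e-03 -9.99999107e-01]] [0.16546369 0.52424356 0.24177516] 0.1 0.08522145389210013
```

View pics/top0.png

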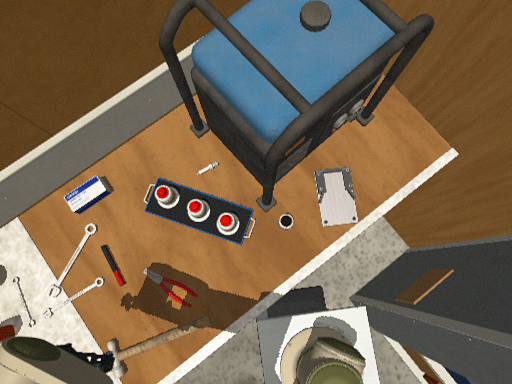

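View pics/scene0.png

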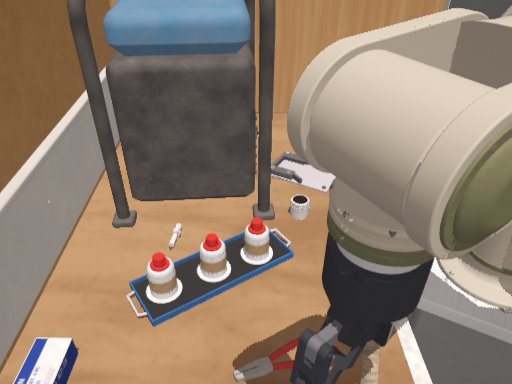

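The top view shows canisters with red bungs at (163,191), (195,207) and (227,221), the block at about (337,196), the piston at (286,221), the leg foot at (266,203) and the plug at (207,168). Next I measure them.

Create h.py:
```python
import numpy as np,cv2
def ray(im,uv,z):
    K,E=np.array(im["K"]),np.array(im["extrinsics"]);R,t=E[:3,:3],E[:3,3]
    d=R.T@np.linalg.solve(K,[uv[0],uv[1],1.]);c=-R.T@t
    return (c+d*(z-c[2])/d[2])[:2]
def rays(ims,uvs):
    A=np.zeros((3,3));b=np.zeros(3)
    for im,uv in zip(ims,uvs):
        E=np.array(im["extrinsics"]);R,t=E[:3,:3],E[:3,3]
        d=R.T@np.linalg.solve(np.array(im["K"]),[uv[0],uv[1],1.]);d/=np.linalg.norm(d);P=np.eye(3)-np.outer(d,d)
        A+=P;b+=P@(-R.T@t)
    return np.linalg.solve(A,b)
def blobs(m,lo):
    n,l,s,c=cv2.connectedComponentsWithStats(m.astype(np.uint8))
    return [(s[i,4],c[i],l==i) for i in range(1,n) if s[i,4]>=lo]
def red(im):
    p=im["pixels"].astype(int);return (p[...,0]>110)&(p[...,1]<60)&(p[...,2]<60)
```

Run:
```python
import pickle,cv2
from h import *
d=pickle.load(open("d0.pkl","rb"));R={}
for n in d:
    R[n]=[b for b in blobs(red(d[n]),25)]
    print(n,[(int(a),c.round(1).tolist()) for a,c,_ in R[n]])
T=d["top"];S=d["scene"]
for a,c,_ in R["top"]: print("bung z.083",ray(T,c,.083).round(4))
for a,c,_ in R["scene"]: print("scene z.083",ray(S,c,.083).round(4))
# tray blue
p=T["pixels"].astype(int);m=(p[...,2]>90)&(p[...,2]-p[...,0]>50);m[:170]=0;m[:,:135]=0;m[250:]=0;m[:,265:]=0
q=cv2.minAreaRect(np.argwhere(m)[:,::-1].astype(np.float32));print(q);print([ray(T,c,.014).round(4).tolist() for c in cv2.boxPoints(q)])
print("foot,piston,plug",ray(T,(266,203),0),ray(T,(286,221),.043),ray(T,(207,168),.01))
c=T["pixels"][155:240,255:365];cv2.imwrite("pics/blk.png",cv2.resize(c,None,fx=7,fy=7,interpolation=cv2.INTER_CUBIC)[:,:,::-1])
```

```text
scene [(88, [256.2, 226.5]), (96, [211.3, 242.8]), (102, [159.1, 262.7]), (238, [283.6, 349.2]), (145, [282.8, 365.2])]
top [(92, [161.8, 192.2]), (96, [194.7, 206.3]), (103, [225.5, 220.0]), (71, [118.2, 277.8]), (60, [174.6, 297.0])]
bung z.083 [0.5407 0.3805]
bung z.083 [0.4874 0.2911]
bung z.083 [0.4368 0.2088]
bung z.083 [0.3182 0.5165]
bung z.083 [0.2478 0.3681]
scene z.083 [0.4364 0.213 ]
scene z.083 [0.4869 0.2961]
scene z.083 [0.5384 0.3853]
scene z.083 [0.2692 0.4343]
scene z.083 [0.2593 0.4576]
((198.77394104003906, 210.1458740234375), (102.3614273071289, 37.32959747314453), 19.29004669189453)
[[0.5073, 0.4546], [0.6125, 0.4095], [0.4681, 0.127], [0.368, 0.1769]]
foot,piston,plug [0.48512666 0.0853974 ] [0.41665742 0.03682798] [0.61745334 0.25295931]
```

View pics/blk.png

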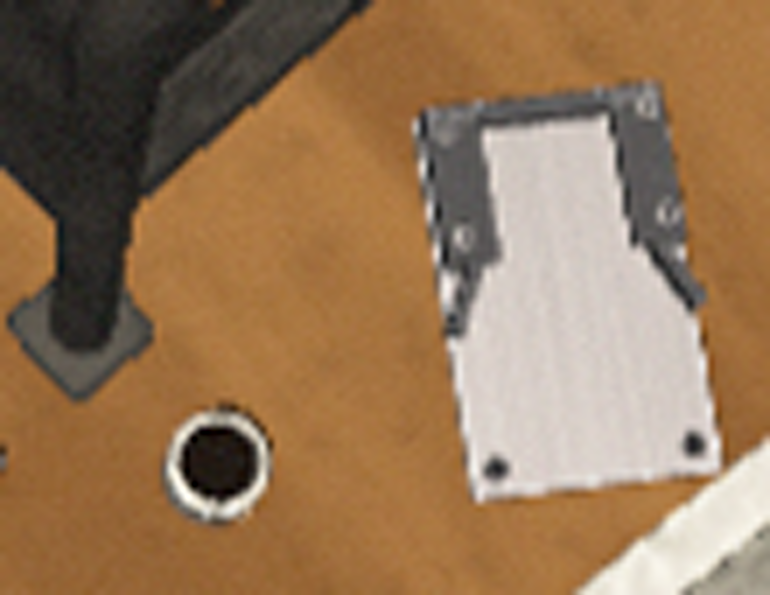

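The crop shows the block with its bare open end toward the bottom (near corners about (477,500) and (721,468)). The stop is at the top, with far corners about (417,110) and (657,85). The piston sits left of the block.

Run:
```python
import pickle
from h import *
d=pickle.load(open("d0.pkl","rb"));T=d["top"];S=d["scene"]
f=lambda X,Y,z:ray(T,((X+.5)/7-.5+255,(Y+.5)/7-.5+155),z)
n1,n2=f(477,500,.006),f(721,468,.006);f1,f2=f(417,110,.021),f(657,85,.021)
print("near",n1,n2,np.linalg.norm(n1-n2),"far",f1,f2,np.linalg.norm(f1-f2))
a=(f1+f2-n1-n2)/2;L=np.linalg.norm(a);a/=L;print("len",L,"yaw",np.degrees(np.arctan2(a[1],a[0])), np.degrees(np.arctan2(*(n1-n2)[::-1]))-90,np.degrees(np.arctan2(*(f1-f2)[::-1]))-90)
c=(n1+n2+f1+f2)/4;print("centre(x=-14)",c,"origin",c+.014*a,"landing",c-.05*a,"home",c+.042*a)
for X,Y in[(490,130),(500,258),(612,117),(633,240)]:print("lip",f(X,Y,.021))
for a_,b in zip([(161.8,192.2),(194.7,206.3),(225.5,220)],[(159.1,262.7),(211.3,242.8),(256.2,226.5)]):print(rays([T,S],[a_,b]))
# white flange+body check: flange lower
```

```text
near [ 0.39159283 -0.07422066] [ 0.39139425 -0.18095422] 0.10673374870472241 far [ 0.56312997 -0.07438285] [ 0.56041479 -0.18090701] 0.10655876037780997
len 0.1702788468648159 yaw -0.019343338142983828 -0.10660165917919073 -1.4600912490127769
centre(x=-14) [ 0.47663296 -0.12761619] origin [ 0.49063296 -0.12762091] landing [ 0.42663296 -0.12759931] home [ 0.51863296 -0.12763037]
lip [ 0.54991558 -0.10459368]
lip [ 0.49266679 -0.09905025]
lip [ 0.54865809 -0.15864567]
lip [ 0.49293232 -0.15763262]
[0.54192528 0.38185462 0.07835005]
[0.48897089 0.29210965 0.07872899]
[0.43789745 0.20927534 0.07958579]
```

Units first: shifts go in shares of 50 mm and turns go in shares of 360 degrees. So -0.0377 m is -0.754, -0.0125 m is -0.25.

{"name": "nudge_tcp", "arguments": {
  "steps": [
    [[-0.754,-0.25,0,0,0.085],[-0.754,-0.25,0,0,0.085],[-0.754,-0.25,0,0,0.085],[-0.754,-0.25,0,0,0.085],[-0.754,-0.25,0,0,0.085],[-0.754,-0.25,0,0,0.085],[-0.754,-0.25,0,0,0.085],[-0.754,-0.25,0,0,0.085],[-0.754,-0.25,0,0,0.085],[-0.754,-0.25,0,0,0.085]]
  ],
  "squeeze": 40
}}

```text
time_s: 1.1
position: [0.4885, 0.2905, 0.242]
tool_rot: [[-0.954, 0.301, -0.001], [0.301, 0.954, -0.0], [0.001, -0.0, -1.0]]
ft_force: [0.1, 1.0, 0.1]
grip_width: 0.085
gripper_force: 0.0
```

{"name": "nudge_tcp", "arguments": {
  "steps": [
    [[0,0,0,0.0231,0.085],[0,0,0,0.0231,0.085],[0,0,0,0.0231,0.085],[0,0,0,0.0231,0.085],[0,0,0,0.0231,0.085],[0,0,0,0.0231,0.085],[0,0,0,0.0231,0.085],[0,0,0,0.0231,0.085],[0,0,0,0.0231,0.085],[0,0,0,0.0231,0.085]]
  ]
}}

```text
time_s: 2.1
position: [0.4873, 0.2917, 0.2419]
tool_rot: [[0.188, 0.982, -0.001], [0.982, -0.188, -0.0], [-0.001, -0.001, -1.0]]
ft_force: [0.6, -0.1, -1.0]
grip_width: 0.0854
gripper_force: 0.0
```

{"name": "nudge_tcp", "arguments": {
  "steps": [
    [[0,0,0,0.0231,0.085],[0,0,0,0.0231,0.085],[0,0,0,0,0.085],[0,0,0,0,0.085]]
  ]
}}

```text
time_s: 2.5
position: [0.4874, 0.2917, 0.2421]
tool_rot: [[0.452, 0.892, -0.0], [0.892, -0.452, -0.0], [-0.0, -0.0, -1.0]]
ft_force: [0.9, 0.1, -0.1]
grip_width: 0.0849
gripper_force: 0.0
```

Run:
```python
from rig import env, get_image
from h import *
o=env.observe();print(o["position"],np.round(o["tool_rot"],4).tolist(),o["q"],o["ft_force"])
im=get_image("wrist");cv2.imwrite("pics/w1.png",im["pixels"][:,:,::-1])
for a,c,_ in blobs(red(im),25):print(a,c,ray(im,c,.087))
```

```text
[0.48738023 0.29174554 0.24209689] [[0.4524, 0.8918, -0.0005], [0.8918, -0.4524, -0.0002], [-0.0004, -0.0004, -1.0]] [1.89662621e+01 2.36544509e+01 7.13951487e+01 6.08818191e-04
 8.49798544e+01 4.58637135e+01] [ 0.89110394  0.14646594 -0.12638719]
671 [12.49627422 26.46199702] [0.36478765 0.50191441]
937 [265.77908218  61.27748132] [0.54491683 0.37946083]
473 [ 49.50105708 182.99154334] [0.30891648 0.37596661]
500 [ 75.608 185.906] [0.32976386 0.36207921]
882 [255.42517007 171.638322  ] [0.49221382 0.29538998]
764 [248.04712042 259.5       ] [0.4430934  0.21534214]
```

View pics/w1.png

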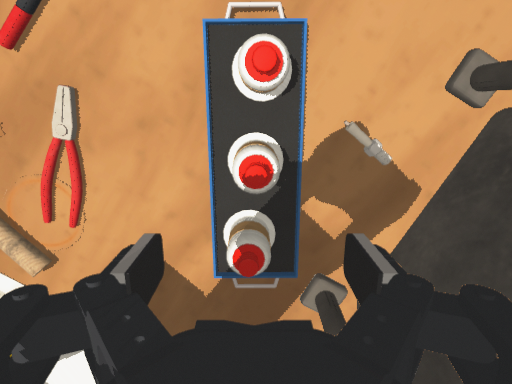

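The wrist view shows the three red bungs at (266,61), (255,172) and (248,260) in the tray, the plug at (368,143) and the leg foot at (323,293). The jaws are aligned across the tray. I triangulate using all three views.

Run:
```python
import pickle
from rig import env, get_image
from h import *
d=pickle.load(open("d0.pkl","rb"));T=d["top"];S=d["scene"]
W=get_image("wrist")
E=np.array(W["extrinsics"]);print("cam",-E[:3,:3].T@E[:3,3], "axis",E[2,:3])
for a,b,c in zip([(161.8,192.2),(194.7,206.3),(225.5,220)],[(159.1,262.7),(211.3,242.8),(256.2,226.5)],[(265.8,61.3),(255.4,171.6),(248.05,259.5)]):
    print(rays([T,S,W],[a,b,c]).round(4),rays([T,W],[a,c]).round(4),rays([S,W],[b,c]).round(4))
# tray edges in wrist view and white flange extents
p=W["pixels"].astype(int);white=(p.min(2)>150)
for a,c,l in blobs(white[:, 200:310],100):
    ys,xs=np.nonzero(l);i=[xs.argmin(),xs.argmax()];print(a,c,[(xs[k]+200,ys[k],ray(W,(xs[k]+200,ys[k]),.007).round(4).tolist()) for k in i],ys.min(),ys.max(), ray(W,(xs.mean()+200,ys.min()),.007))
```

```text
cam [0.51803339 0.35137553 0.37264223] axis [-0.11767476 -0.2343963  -0.96499276]
[0.5439 0.3811 0.0766] [0.5454 0.3826 0.0693] [0.5454 0.38   0.0751]
[0.49   0.2924 0.0775] [0.4903 0.2926 0.0706] [0.4907 0.2929 0.0783]
[0.439  0.2093 0.0775] [0.439  0.2092 0.0732] [0.4397 0.2095 0.0778]
355 [53.82535211  6.23380282] [(np.int64(224), np.int64(18), [0.5315, 0.447]), (np.int64(283), np.int64(14), [0.5903, 0.4215])] 2 18 [0.56736536 0.44609631]
1622 [58.37792848 70.31442663] [(np.int64(232), np.int64(63), [0.5179, 0.4029]), (np.int64(290), np.int64(64), [0.5756, 0.3724])] 34 100 [0.55767953 0.41599805]
1182 [ 51.04737733 153.12774958] [(np.int64(228), np.int64(154), [0.4653, 0.3143]), (np.int64(281), np.int64(155), [0.522, 0.284])] 132 190 [0.50215709 0.32506549]
593 [ 34.93086003 231.08263069] [(np.int64(223), np.int64(230), [0.4125, 0.2297]), (np.int64(258), np.int64(211), [0.4648, 0.2324])] 210 266 [0.43917635 0.24699513]
```

Scaled: 0.04 m is 0.8, 0.03 m is 0.6.

{"name": "nudge_tcp", "arguments": {
  "steps": [
    [[0.02,0.02,0.6,0,0.085],[0.02,0.02,0.8,0,0.085],[0,0,0.8,0,0.085],[0,0,0.8,0,0.085],[0,0,0.6,0,0.085],[0,0,0.36,0,0.085],[0,0,0,0,0.085]]
  ],
  "squeeze": 40
}}

```text
time_s: 3.3
position: [0.489, 0.2922, 0.042]
tool_rot: [[0.454, 0.891, -0.005], [0.891, -0.454, -0.002], [-0.004, -0.003, -1.0]]
ft_force: [0.1, -0.0, 0.5]
grip_width: 0.0854
gripper_force: 0.0
```

{"name": "nudge_tcp", "arguments": {
  "steps": [
    [[0,0,0,0,0.04],[0,0,0,0,0.04],[0,0,0,0,0.04],[0,0,0,0,0.04],[0,0,0,0,0.04],[0,0,0,0,0.04],[0,0,0,0,0.04]]
  ],
  "squeeze": 40
}}

```text
time_s: 4.0
position: [0.4909, 0.293, 0.0457]
tool_rot: [[0.456, 0.89, 0.003], [0.89, -0.456, 0.001], [0.002, 0.002, -1.0]]
ft_force: [0.3, 0.6, 7.5]
grip_width: 0.0493
gripper_force: 41.4
```

{"name": "nudge_tcp", "arguments": {
  "steps": [
    [[0,0,-0.1,0,0.04],[0,0,-0.2,0,0.04],[0,0,-0.1,0,0.04],[0,0,0,0,0.04],[0,0,0,0,0.04],[0,0,0,0,0.04]]
  ]
}}

```text
time_s: 4.6
position: [0.49, 0.2926, 0.064]
tool_rot: [[0.456, 0.89, -0.001], [0.89, -0.456, -0.0], [-0.001, -0.0, -1.0]]
ft_force: [0.8, 0.2, -2.4]
grip_width: 0.0493
gripper_force: 41.9
```

Run:
```python
from rig import env, get_image
for i in range(4):
    get_image("top");o=env.observe();print(o["ft_force"].round(2) if hasattr(o["ft_force"],"round") else o["ft_force"],o["joint_efforts"])
```

```text
[ 0.71  0.43 -1.91] [ 1.05566028e-02 -5.17740762e+01 -1.79896742e+01 -1.00229139e-03
  4.00832607e-03 -1.39045883e-04]
[ 0.16 -0.44 -1.92] [ 7.48959545e-03 -5.16997004e+01 -1.79631937e+01 -1.30554679e-03
  4.35411930e-03 -7.37260552e-05]
[ 0.58 -0.07 -1.87] [ 4.38931194e-03 -5.16466856e+01 -1.79505765e+01 -1.19342574e-03
  4.27519713e-03 -6.47570778e-05]
[ 0.03  0.41 -2.24] [ 2.51301157e-03 -5.16114199e+01 -1.79463100e+01 -1.15474882e-03
  3.98016331e-03 -6.16121383e-05]
```

First canister is light (~2 N). I put it down and go to canister 3, on the block side.

{"name": "nudge_tcp", "arguments": {
  "steps": [
    [[0,0,0.16,0,0.04],[0,0,0.16,0,0.04],[0,0,0.08,0,0.04],[0,0,0,0,0.04],[0,0,0,0,0.085],[0,0,0,0,0.085],[0,0,0,0,0.085],[0,0,0,0,0.085],[0,0,-0.4,0,0.085],[0,0,-0.6,0,0.085]]
  ],
  "squeeze": 40
}}

```text
time_s: 5.8
position: [0.4893, 0.2923, 0.0933]
tool_rot: [[0.456, 0.89, -0.004], [0.89, -0.456, -0.001], [-0.003, -0.003, -1.0]]
ft_force: [0.8, 0.1, 0.8]
grip_width: 0.0851
gripper_force: 0.0
```

{"name": "nudge_tcp", "arguments": {
  "steps": [
    [[0,0,-0.8,0,0.085],[0,0,-0.2,0,0.085],[-0.6,-0.04,0,0,0.085],[-0.74,-0.06,0,0,0.085],[-0.6,-0.06,0,0,0.085],[0,0,0,0,0.085]]
  ]
}}

```text
time_s: 6.4
position: [0.4368, 0.208, 0.1439]
tool_rot: [[0.458, 0.889, -0.003], [0.889, -0.458, -0.001], [-0.002, -0.002, -1.0]]
ft_force: [0.3, 0.3, -0.7]
grip_width: 0.0847
gripper_force: 0.0
```

Run:
```python
from rig import env, get_image
from h import *
o=env.observe();p=o["position"];R=np.array(o["tool_rot"]);print(p,R.T@(np.array([.439,.2093,.043])-p))
im=get_image("top")
for a,c,_ in blobs(red(im),25):print(a,c,ray(im,c,.077))
```

```text
[0.43682047 0.20796458 0.1438672 ] [0.00237781 0.00151134 0.10086024]
91 [161.81318681 192.20879121] [0.5420661  0.38205506]
70 [118.11428571 277.7       ] [0.31857888 0.51894365]
127 [179.77165354 285.7007874 ] [0.2752759  0.35320071]
126 [173.6984127  295.50793651] [0.25177092 0.37174402]
```

Scaled: 0.03 m is 0.6, 0.001 m is 0.02.

{"name": "nudge_tcp", "arguments": {
  "steps": [
    [[0.04,0.02,0.4,0,0.085],[0,0,0.6,0,0.085],[0,0,0.6,0,0.085],[0,0,0.4,0,0.085],[0,0,0,0,0.085],[0,0,0,0,0.04],[0,0,0,0,0.04],[0,0,0,0,0.04],[0,0,0,0,0.04],[0,0,0,0,0.04]]
  ],
  "squeeze": 45
}}

```text
time_s: 7.45
position: [0.4415, 0.2115, 0.0454]
tool_rot: [[0.456, 0.89, 0.003], [0.89, -0.456, 0.001], [0.002, 0.002, -1.0]]
ft_force: [0.4, 1.4, 7.1]
grip_width: 0.0494
gripper_force: 46.3
```

{"name": "nudge_tcp", "arguments": {
  "steps": [
    [[0,0,0,0,0.04],[0,0,-0.1,0,0.04],[0,0,-0.2,0,0.04],[0,0,-0.1,0,0.04],[0,0,0,0,0.04],[0,0,0,0,0.04],[0,0,0,0,0.04],[0,0,0,0,0.04]]
  ]
}}

```text
time_s: 8.25
position: [0.4405, 0.2112, 0.064]
tool_rot: [[0.456, 0.89, -0.001], [0.89, -0.456, -0.0], [-0.0, -0.001, -1.0]]
ft_force: [0.3, 0.4, -2.3]
grip_width: 0.0492
gripper_force: 47.0
```

Also light, so the far one must be heavy. I set this one back and go to it.

Scaled: -0.03 m is -0.6, -0.02 m is -0.4.

{"name": "nudge_tcp", "arguments": {
  "steps": [
    [[0,0,0.16,0,0.04],[0,0,0.16,0,0.04],[0,0,0.08,0,0.04],[0,0,0,0,0.04],[0,0,0,0,0.085],[0,0,0,0,0.085],[0,0,0,0,0.085],[0,0,0,0,0.085],[0,0,-0.4,0,0.085],[0,0,-0.6,0,0.085]]
  ],
  "squeeze": 45
}}

```text
time_s: 9.25
position: [0.4398, 0.211, 0.0936]
tool_rot: [[0.456, 0.89, -0.004], [0.89, -0.456, -0.001], [-0.002, -0.003, -1.0]]
ft_force: [0.1, 0.2, 0.3]
grip_width: 0.0852
gripper_force: 0.0
```

{"name": "nudge_tcp", "arguments": {
  "steps": [
    [[0,0,-0.8,0,0.085],[0,0,-0.2,0,0.085],[0.6,0.04,0,0,0.085],[0.94,0.06,0,0,0.085],[0.94,0.06,0,0,0.085],[0.9,0.06,0,0,0.085],[0.58,0.052,0,0,0.085],[0,0,0,0,0.085],[0,0,0,0,0.085]]
  ]
}}

```text
time_s: 10.15
position: [0.5425, 0.3811, 0.143]
tool_rot: [[0.455, 0.89, -0.002], [0.89, -0.455, -0.001], [-0.002, -0.001, -1.0]]
ft_force: [0.6, -0.3, -1.0]
grip_width: 0.0849
gripper_force: 0.0
```

Run:
```python
from rig import env, get_image
from h import *
o=env.observe();p=o["position"];R=np.array(o["tool_rot"]);print(p,R.T@(np.array([.5435,.3813,.043])-p))
```

```text
[0.54252431 0.38113862 0.1430391 ] [0.00076323 0.00090402 0.10003699]
```

Scaled: 0.03 m is 0.6, 0.02 m is 0.4.

{"name": "nudge_tcp", "arguments": {
  "steps": [
    [[0.02,0.02,0.4,0,0.085],[0,0,0.6,0,0.085],[0,0,0.6,0,0.085],[0,0,0.4,0,0.085],[0,0,0,0,0.085],[0,0,0,0,0.04],[0,0,0,0,0.04],[0,0,0,0,0.04],[0,0,0,0,0.04],[0,0,0,0,0.04]]
  ],
  "squeeze": 70
}}

```text
time_s: 11.15
position: [0.5447, 0.382, 0.0464]
tool_rot: [[0.456, 0.89, 0.002], [0.89, -0.456, 0.001], [0.002, 0.002, -1.0]]
ft_force: [-1.5, -0.6, 5.5]
grip_width: 0.0486
gripper_force: 72.0
```

{"name": "nudge_tcp", "arguments": {
  "steps": [
    [[0,0,0,0,0.04],[0,0,-0.1,0,0.04],[0,0,-0.2,0,0.04],[0,0,-0.1,0,0.04],[0,0,0,0,0.04],[0,0,0,0,0.04],[0,0,0,0,0.04],[0,0,0,0,0.04]]
  ]
}}

```text
time_s: 11.95
position: [0.5441, 0.3816, 0.0639]
tool_rot: [[0.456, 0.89, -0.001], [0.89, -0.456, -0.0], [-0.001, -0.001, -1.0]]
ft_force: [0.4, 0.1, -6.9]
grip_width: 0.0484
gripper_force: 73.4
```

Heavy (−6.9 N). I lift it and carry it round the leg on the robot's side.

Scaled: -0.035 m is -0.7, -0.03 m is -0.6.

{"name": "nudge_tcp", "arguments": {
  "steps": [
    [[0,0,-0.4,0,0.04],[0,0,-0.6,0,0.04],[0,0,-0.7,0,0.04],[0,0,-0.6,0,0.04],[0,0,-0.3,0,0.04],[0,0,0,0,0.04]]
  ],
  "squeeze": 70
}}

```text
time_s: 12.55
position: [0.545, 0.3821, 0.1968]
tool_rot: [[0.456, 0.89, 0.004], [0.89, -0.456, 0.002], [0.004, 0.003, -1.0]]
ft_force: [0.4, 0.9, -7.0]
grip_width: 0.0486
gripper_force: 74.7
```

{"name": "nudge_tcp", "arguments": {
  "steps": [
    [[-0.4,-0.05,0,0,0.04],[-0.74,-0.096,0,0,0.04],[-0.74,-0.096,0,0,0.04],[-0.74,-0.096,0,0,0.04],[-0.74,-0.096,0,0,0.04],[-0.74,-0.096,0,0,0.04],[-0.74,-0.096,0,0,0.04],[-0.74,-0.096,0,0,0.04],[-0.74,-0.096,0,0,0.04],[-0.46,-0.068,0,0,0.04]]
  ]
}}

```text
time_s: 13.55
position: [0.3481, 0.0989, 0.1933]
tool_rot: [[0.456, 0.89, -0.002], [0.89, -0.456, -0.0], [-0.001, -0.002, -1.0]]
ft_force: [0.2, 0.8, -6.6]
grip_width: 0.0484
gripper_force: 74.4
```

Run:
```python
from rig import env, get_image
from h import *
o=env.observe();p=o["position"];R=np.array(o["tool_rot"]);print(p,o["q"])
W=np.array([[.35,-.02,.194],[.4266,-.1276,.194]])
for a,b in zip([p,W[0]],W):print(R.T@(b-a))
```

```text
[0.34808853 0.09894218 0.1933319 ] [-3.06199530e+00  5.81501956e+00  1.05725363e+02 -2.63182107e-02
  6.85975951e+01  2.41033744e+01]
[-0.10495958  0.05598592 -0.00063724]
[-0.06077822  0.11726596 -0.00015384]
```

Scaled: 0.04 m is 0.8, -0.034 m is -0.68.

{"name": "nudge_tcp", "arguments": {
  "steps": [
    [[-0.48,0.26,0,0,0.04],[-0.68,0.36,0,0,0.04],[-0.68,0.36,0,0,0.04],[-0.26,0.14,0,0,0.04],[-0.32,0.6,0,0,0.04],[-0.4,0.8,0,0,0.04],[-0.32,0.6,0,0,0.04],[-0.176,0.34,0,0,0.04],[0,0,0,0,0.04],[0,0,0,0,0.04]]
  ],
  "squeeze": 70
}}

```text
time_s: 14.55
position: [0.428, -0.1258, 0.1933]
tool_rot: [[0.456, 0.89, -0.002], [0.89, -0.456, 0.002], [0.0, -0.003, -1.0]]
ft_force: [-0.4, 0.6, -6.4]
grip_width: 0.0483
gripper_force: 76.5
```

Run:
```python
from rig import env, get_image
from h import *
import pickle
d={}
for n in("top","wrist","scene"):
    im=get_image(n);d[n]=im
    cv2.imwrite(f"pics/{n}2.png",im["pixels"][:,:,::-1])
o=env.observe();print(o["position"],o["ft_force"],o["q"]);pickle.dump(d,open("d2.pkl","wb"))
```

```text
[ 0.42812873 -0.12536427  0.19403988] [ 0.01865333  0.32943886 -5.4820747 ] [-3.15951203e+01  1.41748906e+01  9.45774585e+01  5.06708214e-03
  7.13045296e+01 -4.51700616e+00]
```

View pics/wrist2.png

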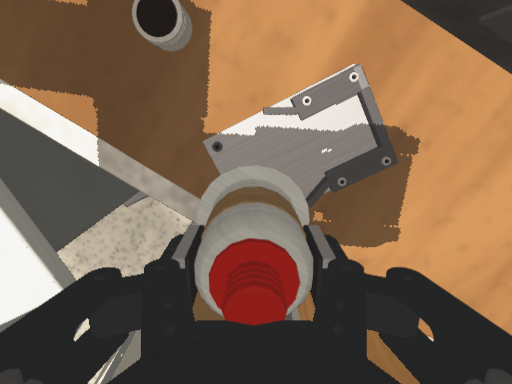

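The wrist view shows the block under the held canister. Its lip bolts are at (307,101), (354,77), (343,182) and (387,161), the stop corners at (363,65) and (396,163), and the near-left hole at (217,147). The piston is clear at (162,20).

Run:
```python
import pickle
from h import *
W=pickle.load(open("d2.pkl","rb"))["wrist"]
r=lambda u,v,z:ray(W,(u,v),z)
A,B,C,D=r(307,101,.021),r(343,182,.021),r(354,77,.021),r(387,161,.021)
print("bolts",A,B,C,D);m1,m2=(A+B)/2,(C+D)/2;a=m2-m1;print("mid",m1,m2,"yaw",np.degrees(np.arctan2(a[1],a[0])),"yaw2",np.degrees(np.arctan2(*(A-B)[::-1]))-90,np.degrees(np.arctan2(*(C-D)[::-1]))-90)
e,f=r(361,65,.021),r(396,162,.021);print("stop corners",e,f,np.linalg.norm(e-f),(e+f)/2)
print("near left",r(204,143,.006),"inner stop edge",r(360,93,.021),r(379,150,.021))
```

```text
bolts [ 0.50658838 -0.08585634] [ 0.50627107 -0.17585708] [ 0.55500815 -0.08625874] [ 0.55433487 -0.17590461]
mid [ 0.50642972 -0.13085671] [ 0.55467151 -0.13108167] yaw -0.2671768550928005 yaw2 -0.20200492095126776 -0.4303097850500279
stop corners [ 0.56481939 -0.07942928] [ 0.56207493 -0.18102445] 0.10163223373259397 [ 0.56344716 -0.13022686]
near left [ 0.39565536 -0.07615583] inner stop edge [ 0.55464448 -0.10225356] [ 0.55115119 -0.16174413]
```

Run:
```python
import cv2
im=cv2.imread("pics/wrist2.png")[55:205,195:405]
cv2.imwrite("pics/w2c.png",cv2.resize(im,None,fx=3.8,fy=3.8,interpolation=cv2.INTER_CUBIC))
```

```text
(no output)
```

View pics/w2c.png

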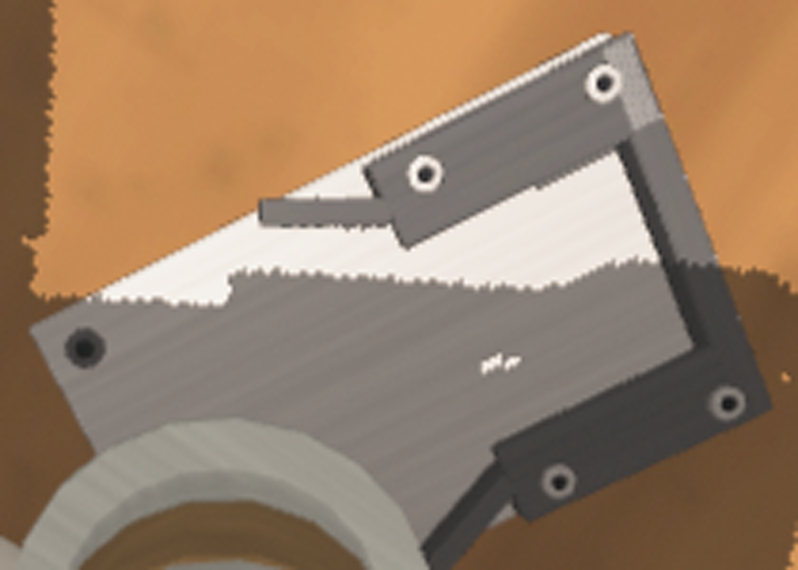

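Scaled: 0.035 m is 0.7, 0.02 m is 0.4.

{"name": "nudge_tcp", "arguments": {
  "steps": [
    [[-0.04,0.01,0.4,0,0.04],[-0.04,0.01,0.7,0,0.04],[0,0,0.7,0,0.04],[0,0,0.6,0,0.04],[0,0,0.3,0,0.04],[0,0,0.14,0,0.04],[0,0,0,0,0.04],[0,0,0,0,0.04]]
  ],
  "squeeze": 70
}}

```text
time_s: 15.5
position: [0.4282, -0.1303, 0.0531]
tool_rot: [[0.456, 0.89, 0.001], [0.89, -0.456, -0.001], [-0.0, 0.002, -1.0]]
ft_force: [-0.1, 0.2, -6.0]
grip_width: 0.0483
gripper_force: 76.5
```

Run:
```python
from rig import env, get_image
from h import *
import pickle
d={}
for n in("top","wrist"):
    im=get_image(n);d[n]=im
    cv2.imwrite(f"pics/{n}3.png",im["pixels"][:,:,::-1])
o=env.observe();print(o["position"],o["ft_force"]);pickle.dump(d,open("d3.pkl","wb"))
a=d["wrist"]["pixels"];
cv2.imwrite("pics/c3.png",cv2.resize(a[20:300,140:480],None,fx=2.1,fy=2.1,interpolation=cv2.INTER_CUBIC)[:,:,::-1])
```

```text
[ 0.42826279 -0.13042181  0.05325262] [-0.04332416  0.1243489  -6.34441379]
```

View pics/c3.png

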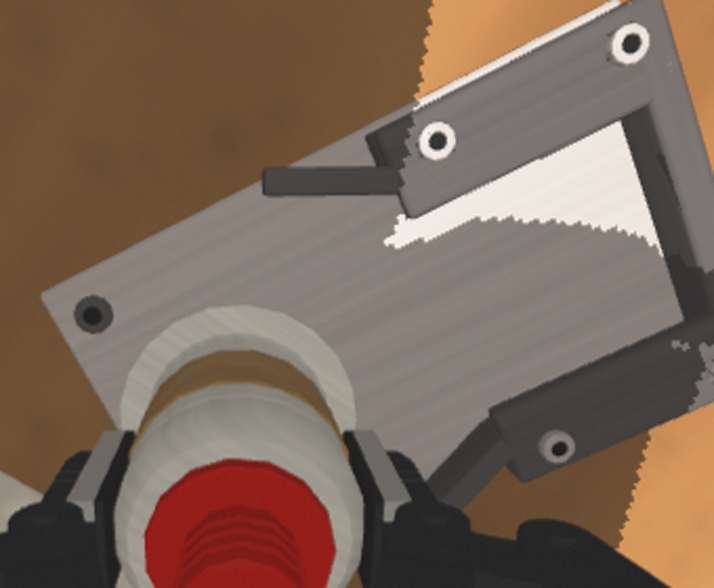

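The close wrist view shows the canister just above the bare landing area: flange left (120,405), right (355,405), top (240,305), and lip bolts at (438,141), (557,447) and (631,43).

Run:
```python
import pickle
from h import *
d=pickle.load(open("d3.pkl","rb"));W=d["wrist"]
r=lambda u,v,z:ray(W,((u+.5)/2.1-.5+140,(v+.5)/2.1-.5+20),z)
A,B,C=r(438,141,.021),r(557,447,.021),r(631,43,.021);print("bolts",A,B,C,"mid",(A+B)/2,"yaw",np.degrees(np.arctan2(*(C-A)[::-1])))
l,rr,t=r(120,400,.016),r(355,400,.016),r(240,305,.016);print("flange",l,rr,t,np.linalg.norm(l-rr))
# circle fit through arc points from white-ish flange outline
pts=np.array([r(u,v,.016) for u,v in[(120,405),(129,370),(150,341),(190,314),(240,305),(290,317),(330,350),(350,383),(355,405)]])
M=np.c_[2*pts,np.ones(len(pts))];s=np.linalg.lstsq(M,(pts**2).sum(1),rcond=None)[0];print("centre",s[:2],"rad",np.sqrt(s[2]+s[:2]@s[:2]))
```

```text
bolts [ 0.50671793 -0.08505397] [ 0.50522716 -0.17465999] [ 0.55540314 -0.08546435] mid [ 0.50597255 -0.12985698] yaw -0.48294609316456766
flange [ 0.40304492 -0.10862263] [ 0.46127212 -0.13857549] [ 0.44500757 -0.09997828] 0.06547962816224379
centre [ 0.42910662 -0.12915981] rad 0.03316740520984541
```

Aligned within 1 mm. I lower to a slight hover and slide most of the way.

Scaled: 0.0089 m is 0.178, 0.0045 m is 0.09.

{"name": "nudge_tcp", "arguments": {
  "steps": [
    [[0,0,0.05,0,0.04],[0,0,0.04,0,0.04],[0,0,0,0,0.04],[0.09,0.178,0,0,0.04],[0.09,0.178,0,0,0.04],[0.09,0.178,0,0,0.04],[0,0,0,0,0.04]]
  ],
  "squeeze": 70
}}

```text
time_s: 16.3
position: [0.4561, -0.1298, 0.0494]
tool_rot: [[0.455, 0.89, -0.003], [0.89, -0.455, 0.001], [-0.001, -0.003, -1.0]]
ft_force: [-10.4, 3.2, 19.0]
grip_width: 0.0482
gripper_force: 79.7
```

{"name": "nudge_tcp", "arguments": {
  "steps": [
    [[0.09,0.178,0,0,0.04],[0.09,0.178,0,0,0.04],[0.09,0.178,0,0,0.04],[0.09,0.178,0,0,0.04],[0.09,0.178,0,0,0.04],[0,0,0,0,0.04],[0,0,0,0,0.04]]
  ]
}}

```text
time_s: 17.0
position: [0.5075, -0.1306, 0.0494]
tool_rot: [[0.456, 0.89, 0.001], [0.89, -0.456, -0.001], [-0.0, 0.001, -1.0]]
ft_force: [-4.8, 1.8, 11.6]
grip_width: 0.0484
gripper_force: 78.8
```

Scaled: 0.0036 m is 0.072, 0.0027 m is 0.054.

{"name": "nudge_tcp", "arguments": {
  "steps": [
    [[0,0,-0.016,0,0.04],[0.036,0.072,0,0,0.04],[0.028,0.054,0,0,0.04],[0,0,0,0,0.04]]
  ]
}}

```text
time_s: 17.4
position: [0.5136, -0.1306, 0.0495]
tool_rot: [[0.456, 0.89, -0.002], [0.89, -0.456, 0.0], [-0.001, -0.002, -1.0]]
ft_force: [-8.0, 1.4, 9.9]
grip_width: 0.0484
gripper_force: 78.5
```

{"name": "nudge_tcp", "arguments": {
  "steps": [
    [[0.018,0.036,0,0,0.04],[0,0,0,0,0.04]]
  ]
}}

```text
time_s: 17.6
position: [0.5155, -0.1306, 0.0495]
tool_rot: [[0.456, 0.89, -0.003], [0.89, -0.456, 0.0], [-0.001, -0.002, -1.0]]
ft_force: [-9.3, 1.0, 11.4]
grip_width: 0.0488
gripper_force: 78.8
```

{"name": "nudge_tcp", "arguments": {
  "steps": [
    [[0.018,0.036,0,0,0.04],[0,0,0,0,0.04]]
  ]
}}

```text
time_s: 17.8
position: [0.5175, -0.1305, 0.0495]
tool_rot: [[0.455, 0.89, -0.003], [0.89, -0.455, 0.0], [-0.001, -0.003, -1.0]]
ft_force: [-9.5, 1.4, 10.4]
grip_width: 0.0487
gripper_force: 78.8
```

Scaled: 0.0013 m is 0.026, 0.0007 m is 0.014.

{"name": "nudge_tcp", "arguments": {
  "steps": [
    [[0.014,0.026,0,0,0.04],[0,0,0,0,0.04]]
  ]
}}

```text
time_s: 18.0
position: [0.5189, -0.1305, 0.0495]
tool_rot: [[0.455, 0.89, -0.003], [0.89, -0.455, 0.0], [-0.001, -0.003, -1.0]]
ft_force: [-9.2, 0.3, 11.4]
grip_width: 0.0485
gripper_force: 78.9
```

{"name": "nudge_tcp", "arguments": {
  "steps": [
    [[0.014,0.026,0,0,0.04],[0,0,0,0,0.04]]
  ]
}}

```text
time_s: 18.2
position: [0.5203, -0.1305, 0.0495]
tool_rot: [[0.455, 0.89, -0.003], [0.89, -0.455, 0.0], [-0.001, -0.003, -1.0]]
ft_force: [-9.5, 1.1, 11.7]
grip_width: 0.0483
gripper_force: 78.8
```

{"name": "nudge_tcp", "arguments": {
  "steps": [
    [[0.014,0.026,0,0,0.04],[0,0,0,0,0.04]]
  ]
}}

```text
time_s: 18.4
position: [0.5216, -0.1305, 0.0495]
tool_rot: [[0.455, 0.89, -0.003], [0.89, -0.455, 0.0], [-0.001, -0.003, -1.0]]
ft_force: [-11.7, 1.3, 13.2]
grip_width: 0.0484
gripper_force: 78.9
```

Scaled: 0.0009 m is 0.018, 0.0005 m is 0.01.

{"name": "nudge_tcp", "arguments": {
  "steps": [
    [[0.01,0.018,0,0,0.04],[0,0,0,0,0.04]]
  ]
}}

```text
time_s: 18.6
position: [0.5218, -0.1305, 0.0496]
tool_rot: [[0.455, 0.89, -0.006], [0.89, -0.455, 0.0], [-0.002, -0.005, -1.0]]
ft_force: [-16.1, -0.7, 16.4]
grip_width: 0.0485
gripper_force: 79.6
```

{"name": "nudge_tcp", "arguments": {
  "steps": [
    [[0.01,0.018,0,0,0.04],[0,0,0,0,0.04]]
  ]
}}

```text
time_s: 18.8
position: [0.5219, -0.1304, 0.0496]
tool_rot: [[0.455, 0.89, -0.008], [0.89, -0.455, 0.0], [-0.003, -0.007, -1.0]]
ft_force: [-20.5, -1.6, 20.9]
grip_width: 0.0487
gripper_force: 80.0
```

{"name": "nudge_tcp", "arguments": {
  "steps": [
    [[0.01,0.018,0,0,0.04],[0,0,0,0,0.04]]
  ]
}}

```text
time_s: 19.0
position: [0.5221, -0.1303, 0.0497]
tool_rot: [[0.455, 0.89, -0.01], [0.891, -0.455, 0.001], [-0.004, -0.009, -1.0]]
ft_force: [-24.9, -2.0, 23.9]
grip_width: 0.0486
gripper_force: 80.4
```

Contact with the stop at x≈0.5217. I relax, release and rise to bung height.

Scaled: -0.02 m is -0.4, -0.012 m is -0.24.

{"name": "nudge_tcp", "arguments": {
  "steps": [
    [[-0.018,-0.036,-0.016,0,0.04],[0,0,0,0,0.04],[0,0,0,0,0.085],[0,0,0,0,0.085],[0,0,0,0,0.085],[0,0,0,0,0.085],[0,0,-0.2,0,0.085],[0,0,-0.4,0,0.085],[0,0,-0.24,0,0.085],[0,0,0,0,0.085]]
  ],
  "squeeze": 50
}}

```text
time_s: 20.0
position: [0.5251, -0.1309, 0.0934]
tool_rot: [[0.456, 0.89, 0.004], [0.89, -0.456, -0.002], [0.0, 0.004, -1.0]]
ft_force: [-0.3, -0.2, 0.2]
grip_width: 0.0845
gripper_force: 0.0
```

Run:
```python
from rig import env, get_image
from h import *
im=get_image("top");o=env.observe();p=o["position"];R=np.array(o["tool_rot"]);print(p,R[:,2],R.T@(np.array([.5215,-.1305,.0925])-p))
cv2.imwrite("pics/top4.png",im["pixels"][:,:,::-1])
im=get_image("wrist");a=im["pixels"];cv2.imwrite("pics/w4.png",a[:,:,::-1])
```

```text
[ 0.52450724 -0.13063008  0.09217973] [ 1.75110549e-03 -8.46715358e-04 -9.99998108e-01] [-0.00125498 -0.00273532 -0.00032564]
```

View pics/w4.png

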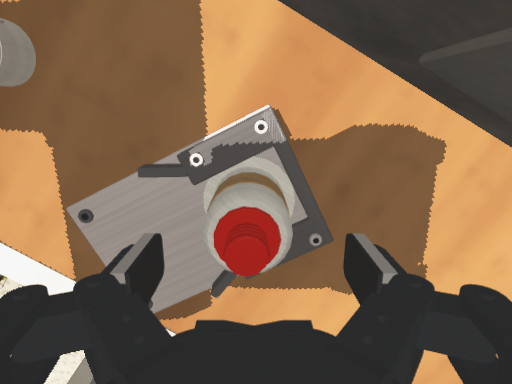

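The wrist view shows the canister upright at (248,215), its flange under the lips and against the stop bar, with the bung centred between the jaws. I correct 3 mm and close on the bung.

Scaled: -0.0027 m is -0.054, -0.0013 m is -0.026.

{"name": "nudge_tcp", "arguments": {
  "steps": [
    [[-0.026,-0.054,0,0,0.085],[0,0,0,0,0.085],[0,0,0,0,0.01],[0,0,0,0,0.01],[0,0,0,0,0.01],[0,0,0,0,0.01],[0,0,0,0,0.01],[0,0,0,0,0.01],[0,0,0,0,0.01],[0,0,0,0,0.01]]
  ],
  "squeeze": 60
}}

```text
time_s: 21.1
position: [0.5212, -0.1304, 0.0915]
tool_rot: [[0.456, 0.89, 0.0], [0.89, -0.456, -0.0], [-0.0, 0.0, -1.0]]
ft_force: [-1.5, 0.7, 2.5]
grip_width: 0.0195
gripper_force: 58.6
```

{"name": "nudge_tcp", "arguments": {
  "steps": [
    [[0,0,0,0,0.01],[0,0,0,0,0.01]]
  ]
}}

```text
time_s: 21.3
position: [0.5212, -0.1304, 0.0915]
tool_rot: [[0.456, 0.89, 0.0], [0.89, -0.456, -0.0], [-0.0, 0.0, -1.0]]
ft_force: [-0.8, -0.0, 4.2]
grip_width: 0.02
gripper_force: 58.6
```

Units first: shifts go in shares of 50 mm and turns go in shares of 360 degrees. So -0.002 m is -0.04.

{"name": "nudge_tcp", "arguments": {
  "steps": [
    [[0,0,-0.04,0,0.01],[0,0,-0.04,0,0.01],[0,0,-0.04,0,0.01],[0,0,0,0,0.01]]
  ]
}}

```text
time_s: 21.7
position: [0.5208, -0.1301, 0.0971]
tool_rot: [[0.456, 0.89, -0.001], [0.89, -0.456, 0.001], [0.0, -0.002, -1.0]]
ft_force: [-0.5, 1.1, -6.7]
grip_width: 0.0193
gripper_force: 59.2
```

{"name": "nudge_tcp", "arguments": {
  "steps": [
    [[0,0,-0.04,0,0.01],[0,0,-0.04,0,0.01],[0,0,-0.04,0,0.01],[0,0,0,0,0.01]]
  ]
}}

```text
time_s: 22.1
position: [0.5219, -0.1309, 0.1045]
tool_rot: [[0.456, 0.89, 0.002], [0.89, -0.456, -0.001], [-0.0, 0.003, -1.0]]
ft_force: [0.6, -0.3, 1.0]
grip_width: 0.0193
gripper_force: 60.5
```

{"name": "nudge_tcp", "arguments": {
  "steps": [
    [[0,0,-0.04,0,0.01],[0,0,-0.04,0,0.01],[0,0,-0.04,0,0.01],[0,0,-0.04,0,0.01],[0,0,-0.04,0,0.01],[0,0,0,0,0.01]]
  ]
}}

```text
time_s: 22.7
position: [0.5213, -0.1305, 0.1138]
tool_rot: [[0.456, 0.89, 0.001], [0.89, -0.456, -0.0], [-0.0, 0.001, -1.0]]
ft_force: [-0.1, 0.1, -0.7]
grip_width: 0.0195
gripper_force: 60.5
```

Scaled: -0.03 m is -0.6, -0.02 m is -0.4.

{"name": "nudge_tcp", "arguments": {
  "steps": [
    [[0,0,-0.08,0,0.01],[0,0,-0.12,0,0.01],[0,0,-0.4,0,0.01],[0,0,-0.6,0,0.01],[0,0,-0.6,0,0.01],[0,0,-0.2,0,0.01],[0,0,0,0,0.01]]
  ]
}}

```text
time_s: 23.4
position: [0.5215, -0.1306, 0.2145]
tool_rot: [[0.456, 0.89, 0.002], [0.89, -0.456, -0.001], [0.0, 0.003, -1.0]]
ft_force: [-0.7, 0.1, -0.6]
grip_width: 0.019
gripper_force: 60.5
```

Run:
```python
from rig import env, get_image
from h import *
im=get_image("wrist");o=env.observe();print(o["position"],o["grip_width"],o["ft_force"])
cv2.imwrite("pics/w5.png",im["pixels"][:,:,::-1])
```

```text
[ 0.52102918 -0.13035339  0.2130946 ] 0.01911746538389602 [-0.27543778 -0.18486531  0.43483549]
```

View pics/w5.png

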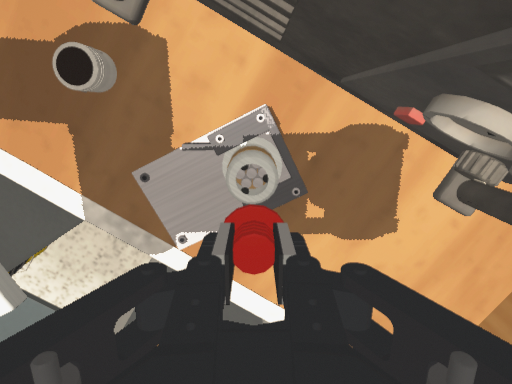

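The bung is out, the pins are visible in the open canister at (252,175), and the canister stands in the block. I carry the bung back to the vacant tray slot.

Scaled: -0.0365 m is -0.73, 0.0356 m is 0.712.

{"name": "nudge_tcp", "arguments": {
  "steps": [
    [[0.04,-0.4,0,0,0.01],[0.072,-0.73,0,0,0.01],[0.072,-0.73,0,0,0.01],[0.072,-0.73,0,0,0.01],[0.072,-0.73,0,0,0.01],[0.072,-0.73,0,0,0.01],[0.712,-0.364,0,0,0.01],[0.712,-0.364,0,0,0.01],[0.712,-0.364,0,0,0.01]]
  ]
}}

```text
time_s: 24.35
position: [0.3492, 0.1009, 0.2123]
tool_rot: [[0.457, 0.89, -0.002], [0.89, -0.457, 0.0], [-0.001, -0.002, -1.0]]
ft_force: [0.4, -0.5, -0.7]
grip_width: 0.0196
gripper_force: 60.5
```

{"name": "nudge_tcp", "arguments": {
  "steps": [
    [[0.754,0.098,0,0,0.01],[0.754,0.098,0,0,0.01],[0.754,0.098,0,0,0.01],[0.754,0.098,0,0,0.01],[0.754,0.098,0,0,0.01],[0.754,0.098,0,0,0.01],[0.754,0.098,0,0,0.01],[0.754,0.098,0,0,0.01],[0.754,0.098,0,0,0.01],[0,0,0,0,0.01]]
  ]
}}

```text
time_s: 25.35
position: [0.5449, 0.384, 0.2095]
tool_rot: [[0.454, 0.891, -0.004], [0.891, -0.454, -0.001], [-0.003, -0.003, -1.0]]
ft_force: [-0.9, -0.1, -1.7]
grip_width: 0.0195
gripper_force: 60.5
```

Scaled: 0.04 m is 0.8, 0.03 m is 0.6.

{"name": "nudge_tcp", "arguments": {
  "steps": [
    [[0,0,0.6,0,0.01],[0,0,0.8,0,0.01],[0,0,0.8,0,0.01],[0,0,0.6,0,0.01],[0,0,0.4,0,0.01],[0,0,0.16,0,0.01],[0,0,0,0,0.01],[0,0,0,0,0.01]]
  ]
}}

```text
time_s: 26.15
position: [0.5444, 0.3815, 0.0462]
tool_rot: [[0.456, 0.89, 0.001], [0.89, -0.456, 0.0], [0.001, 0.001, -1.0]]
ft_force: [-0.6, -0.2, -0.2]
grip_width: 0.0192
gripper_force: 60.5
```

{"name": "nudge_tcp", "arguments": {
  "steps": [
    [[0,0,0.06,0,0.01],[0,0,0,0,0.01]]
  ]
}}

```text
time_s: 26.35
position: [0.5442, 0.3816, 0.043]
tool_rot: [[0.456, 0.89, 0.001], [0.89, -0.456, 0.0], [0.001, 0.001, -1.0]]
ft_force: [-0.3, -0.3, 0.2]
grip_width: 0.0194
gripper_force: 60.5
```

Scaled: -0.04 m is -0.8, -0.03 m is -0.6.

{"name": "nudge_tcp", "arguments": {
  "steps": [
    [[0,0,0.03,0,0.01],[0,0,0,0,0.01],[0,0,0,0,0.06],[0,0,0,0,0.06],[0,0,0,0,0.06],[0,0,0,0,0.06],[0,0,-0.2,0,0.06],[0,0,-0.6,0,0.06],[0,0,-0.8,0,0.06],[0,0,-0.8,0,0.06]]
  ]
}}

```text
time_s: 27.35
position: [0.5439, 0.3814, 0.163]
tool_rot: [[0.456, 0.89, -0.0], [0.89, -0.456, -0.0], [-0.0, -0.0, -1.0]]
ft_force: [0.8, 0.4, 0.5]
grip_width: 0.06
gripper_force: 0.0
```

{"name": "nudge_tcp", "arguments": {
  "steps": [
    [[0,0,-0.6,0,0.06],[-0.6,-0.1,-0.4,0,0.06],[-0.6,-0.1,0,0,0.06],[-0.6,-0.1,0,0,0.06],[0,0,0,0,0.06]]
  ]
}}

```text
time_s: 27.85
position: [0.488, 0.3063, 0.2123]
tool_rot: [[0.457, 0.889, 0.0], [0.889, -0.457, -0.0], [-0.0, 0.0, -1.0]]
ft_force: [1.3, -0.2, 0.7]
grip_width: 0.0599
gripper_force: 0.0
```

Run:
```python
from rig import env, get_image
from h import *
T=get_image("top");S=get_image("scene");W=get_image("wrist");o=env.observe();print(o["position"],o["time_s"],o["grip_width"])
for n,im in(("T",T),("S",S),("W",W)):
    cv2.imwrite(f"pics/e{n}.png",im["pixels"][:,:,::-1])
    print(n,[(int(a),c.round(1).tolist(),ray(im,c,.03).round(3).tolist()) for a,c,_ in blobs(red(im),20)])
up=lambda a,w,h:cv2.resize(a,(w,h),interpolation=cv2.INTER_CUBIC)
w5=cv2.imread("pics/w5.png")[95:255,125:325]
a=np.hstack([up(w5,400,320),up(W["pixels"][:,:,::-1],400,300).copy() if 0 else up(W["pixels"][:,:,::-1],400,320)])
b=np.hstack([up(T["pixels"][160:250,270:382,::-1],350,280),up(S["pixels"][130:340,100:400,::-1],450,280)])
cv2.imwrite("pics/fin.png",np.vstack([a,b]))
```

```text
[0.49018775 0.30859394 0.21164898] 28.0 0.05976702016095484
T [(88, [225.8, 220.4], [0.443, 0.212]), (70, [118.1, 277.7], [0.32, 0.537])]
S [(203, [256.7, 226.1], [0.467, 0.156]), (224, [211.4, 242.5], [0.523, 0.248]), (297, [162.8, 281.1], [0.542, 0.381]), (77, [298.3, 345.3], [0.265, 0.383]), (77, [308.0, 361.9], [0.24, 0.403])]
W [(343, [5.2, 32.0], [0.345, 0.533]), (748, [272.0, 82.9], [0.547, 0.378]), (567, [40.6, 203.2], [0.27, 0.382]), (583, [68.2, 204.7], [0.296, 0.367]), (1048, [260.7, 195.1], [0.486, 0.281]), (937, [253.2, 289.7], [0.426, 0.182])]
```

View pics/fin.png

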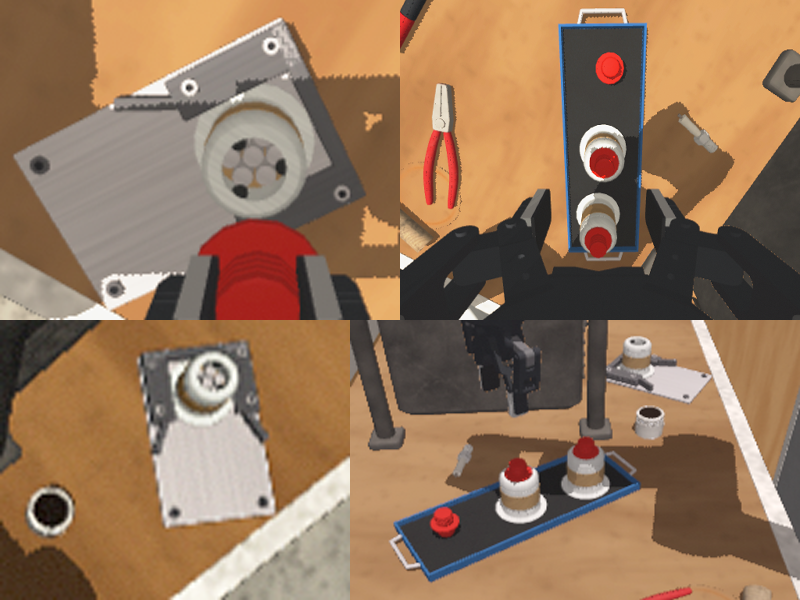

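The composite shows:
- The bung stands upright in the vacant slot.
- The two light canisters are closed and upright in the tray.
- The open canister with pins is in the block near the stop.
- The plug and piston are undisturbed.

I check the distance to the stop numerically.

Run:
```python
from rig import env, get_image
from h import *
W=get_image("wrist");T=get_image("top");o=env.observe()
def pose(p,R):M=np.eye(4);M[:3,:3]=R;M[:3,3]=p;return M
C=np.array(W["extrinsics"])@pose(o["position"],o["tool_rot"])   # tool->cam
R=np.array([[.456,.89,.001],[.89,-.456,-.0005],[0,.001,-1]])
E=C@np.linalg.inv(pose([.52103,-.13035,.2131],R));w5=dict(K=W["K"],extrinsics=E)
f=lambda X,Y,z:ray(w5,((X+.5)/2-.5+125,(Y+.5)/2-.5+95),z)
A,Cc,D=f(189,88,.021),f(271,46,.021),f(342,194,.021);print("bolts",A,Cc,D)
print("mouth",[f(*q,.074) for q in[(251,165)]],f(196,165,.074),f(307,165,.074),"flange left edge",f(194,130,.010), "far/top",f(250,80,.010))
# ring in w5 by fit: bright-grey contour of canister top
g=cv2.imread("pics/w5.png",0)[140:210,215:290];h=cv2.HoughCircles(cv2.resize(g,None,fx=4,fy=4,interpolation=cv2.INTER_CUBIC),cv2.HOUGH_GRADIENT,1,400,param1=80,param2=15,minRadius=85,maxRadius=125)
print(h);x=(h[0,0,:2]+.5)/4-.5+[215,140];print("hough mouth",x,ray(w5,x,.074))
g=cv2.cvtColor(T["pixels"][165:200,320:355],cv2.COLOR_RGB2GRAY);h=cv2.HoughCircles(cv2.resize(g,None,fx=8,fy=8,interpolation=cv2.INTER_CUBIC),cv2.HOUGH_GRADIENT,1,400,param1=80,param2=12,minRadius=65,maxRadius=95)
print(h);x=(h[0,0,:2]+.5)/8-.5+[320,165];print("top mouth",x,ray(T,x,.074))
```

```text
bolts [ 0.50498808 -0.08518189] [ 0.5533585  -0.08568741] [ 0.55222304 -0.1750959 ]
mouth [array([ 0.52094672, -0.12647646])] [ 0.49858249 -0.11496123] [ 0.54373211 -0.13820854] flange left edge [ 0.49465787 -0.10727585] far/top [ 0.535065   -0.09707636]
[[[147.5 146.5 108.9]]]
hough mouth [251.5  176.25] [ 0.52239384 -0.12616613]
[[[114.5 128.5  76.6]]]
top mouth [333.875 180.625] [ 0.51112842 -0.11536746]
```

The canister measures within 1 mm of the position where it touched the stop. The robot is clear of everything, so I hand in.

```bash
python3 -c "
from rig import env, get_image
print(env.close_job())"
```

```text
the job is handed in; nothing more can be done
None
```

I handed the job in at about 28 s of the 72 s; no verdict came back. The heavy canister stands in the block, within about 1 mm of the stop by my measurement, with its bung drawn and standing in the tray; both light ones are closed and upright in the tray, and the spark plug and piston look undisturbed.

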